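# Feed a steel flat bar under the leaf spring of a drilling jig

### The job

The steel flat bar lying in the channel of the drilling jig has to be fed in for drilling: press down hard with the fingertips on its taped rear end and slide it along the channel, so that it passes under the leaf spring and under the bush plate, fully home against the steel end stop. Only press and slide it, never pinch or lift it; let the bar itself raise the spring (keep your fingers off the spring), leave everything else where it lies, and finish with the hand clear of it all and the bar still home.

Things in the scene. Friction and masses are not known exactly. Their poses are not given: they have to be found in the camera images.
- jig: Drilling jig screwed to the bench: dark film-faced plywood base 485 x 130 x 18 mm (its x -330 to 155, y -65 to 65 mm). Its +x is the feed direction, z up; origin at bench height on the channel's centre line, right below the bend of the leaf spring. On its top (z = 18) two light beech strips, each 12 wide and 6 high, leave a channel 26.5 mm wide along y = 0, from x = -330 to the end stop.
- jig_bush (a point): Centre of the drill bush on top of the bush plate, an aluminium bridge across the channel: jig x = 60 to 105, |y| up to 36, z = 29 to 37 mm (42 over the leaf's clamp bar and the bush). This point is at jig x = 94, y = 0, z = 42 mm. The bar passes beneath the bridge.
- jig_stop (a point): Point on the steel end stop: on the channel's centre line and floor, on the face that the bar's nose must meet (jig x = 120, y = 0, z = 18 mm). The stop block is 25 mm long, 50 mm wide and its top is at z = 40 mm.
- leaf: Dark spring-steel leaf 18 mm wide, clamped on the infeed edge of the bush plate; origin at that root (jig x = 62, y = 0, z = 37 mm). It slopes down against the feed to its bend at jig x = 0, 1 mm above the channel floor, then turns up in a toe that ends at jig x = -32. It presses on the bar under it with about 7 N, and its drag keeps the bar where it is left.
- leaf_toe (a point): Middle of the free edge of the leaf's upturned toe (jig x = -32, y = 0, z = 29 mm at rest, about 10 mm higher with the bar under it). The bar's nose meets the toe at about jig x = -21 mm and wedges it up. That takes a push of some 5 N (and more to overcome friction), less once it is under; fingertips pressing on the tape with 12 to 20 N carry the bar along, with much less they slip.
- bar: The bar to feed: plain undrilled steel flat bar 220 x 25 x 8 mm, about 0.34 kg, flat in the jig's channel, its top 26 mm above the bench and 2 mm proud of the beech strips. Origin at the centre of its underside; +x along the feed (jig +x), z up. Grey cloth tape covers the top of its rear end (bar x = -109 to -45 mm, 0.6 mm thick): fingertips hold on it and slip on the bare steel. When home, the tape is still clear of the toe.
- bar_nose (a point): Middle of the bar's leading end face (bar x = 110, y = 0, z = 4 mm). At the start it is 9 to 59 mm short of the tip of the leaf's toe.
- drilled_bar: Bystander: a finished, taped bar, 220 x 25 x 8 mm with two 8 mm holes, lying on the bench beside the jig. Origin at the centre of its underside, x along its length.
- punch: Bystander: steel centre punch, 105 mm long, 12 mm thick, lying on the jig's base beside the bush plate. Origin at the centre of its underside, x along its length.
- pencil: Bystander: blue carpenter's pencil, 175 mm long, 7 mm thick, on the bench on the robot's side of the jig. Origin at the centre of its underside, x along its length.
- folding_rule: Bystander: folded yellow rule, 236 x 17 x 16 mm, on the bench on the robot's side of the jig. Origin at the centre of its underside, x along its length.
- hammer: Bystander: hammer, 260 mm long with a wooden handle, lying on the bench to the right. Origin at mid-length on the bench, x from handle to head.
- try_square: Bystander: try square with a dark wooden stock 100 x 20 x 16 mm and a steel blade 140 mm long, on the bench to the left. Origin at the centre of the stock's underside, x along the stock, y along the blade.
- screw_jar: Bystander: closed jar, 60 mm across and 75 mm high, on the bench to the left beyond the jig's end stop. Origin at the centre of its underside.

How it is judged:
On the way:
1. the bar, its nose under the leaf spring but not yet home, is pressed by the fingers with more than 6 N (x of bar_nose in the frame of jig between 0.002 and 0.112 m and contact force between the fingers and bar above 6 N), for 0.2 s.
At the end, for the whole second after the job is handed in: The bar lies flat on the channel floor (within 3 mm), in line with the channel, under the raised leaf spring, its nose within 3 mm of the end stop's face, at rest. Nothing else has been moved by more than 20 mm (x of bar_nose in the frame of jig above 0.117 m and z of bar in the frame of jig between 0.015 and 0.021 m and angle between the x axis of bar and the x axis of jig, either way round below 0.05 rad and z of leaf_toe in the frame of jig above 0.036 m and linear speed of bar below 0.01 m/s); the robot touches nothing.
It fails at once if the bar is lifted out of the channel (more than 6 mm off its floor) or tipped (z of bar in the frame of jig above 0.024 m or angle between bar's own z axis and vertical above 0.08 rad).
It fails at once if the fingers push on the leaf spring with more than 2 N (contact force between the fingers and leaf above 2 N).
It fails at once if a bystander is moved by more than 20 mm (distance of any of drilled_bar, punch, pencil, folding_rule, hammer, try_square, screw_jar from where it was at the start of the episode above 0.02 m).
It also fails if it takes over 51 s, if anything falls off the work surface, if the arm or the gripper's body presses on something with over 40 N, if the wrist force passes 120 N, or if a joint passes its speed limit or range.

### The arm

A 6-joint arm with a two-finger parallel gripper is mounted at the origin on the work surface. World frame = base frame: x ahead of the robot, y to its left, z up, the work surface at z = 0. Lengths are in m, angles in rad, forces in N, time in s.
With the tool pointing down it reaches from about 0.35 to 0.775 m from the base axis. Payload 7.3 kg.
Tool frame: the origin (TCP) lies on the mounting face of the last link; the fingertips stand 178 mm ahead of it and the grasp point (between the pads) lies 159 mm ahead of it (robot.tcp_to_tips is the distance from the TCP to the fingertips, in m); z points along the fingers, y is the direction in which the jaws open and shut (so a half turn about z gives the same grasp; the last joint's range is limited). The gripper opens to 92 mm and grips with 3 to 60 N. Pads are 19 mm wide; open, the fingers measure 130 mm over their backs; the gripper's body (75 mm by 190 mm) begins 47 mm behind the grasp point.
Start: joints at [1.05, 0.342, 1.524, -0, 1.275, -0.146], TCP at [0.192, 0.489, 0.405] pointing down, gripper open.
Joint ranges: [-2.53, 2.53], [-0.77, 2.02], [0.04, 2.7], [-1, 4.14], [0.28, 2.66], [-3.11, 3.11]. Speed limits (rad/s): [2.57, 2.57, 3.14, 3.14, 3.14, 3.14].

### API

Orientations are given as [roll, pitch, yaw] about the fixed x, y, z axes, in that order (R = Rz(yaw) Ry(pitch) Rx(roll)).
In Python, from cell import robot, viewer gives the robot as it stands.
- The arm moves only by the shell command python3 -m creep 'ROWS' [OPENING] [FORCE]. ROWS is JSON, a list that holds one entry, the list of rows, each a list of 6 numbers: the shift along the world's x, y, z in mm, then the turn, a rotation vector about the world's x, y, z in degrees. A call has 1 to 5 rows; each row shifts and turns the pose as measured when the row begins; what a row does not reach is not made up. A row lasts 1/12 s, in which the tool goes at most 41.7 mm and 7.16 degrees, less where a joint would pass 70% of its speed; a pose out of reach is approached as far as the arm can. A call with a gripper value outside its range is refused whole. OPENING is the closure, from -1 (fully open) to 1 (shut), set as the call begins (- or left out, the last holds). The fingers move at their own pace and stop on an object; FORCE is the grip in N (left out, the last holds). Time passes only in rows, so rows that do not move let the fingers close. It gives the time, the measured TCP pose, the force and the opening at its end, in the units of the state.
- robot.observe(): the state, without advancing time (a new reading comes with each control period).
- viewer.read_camera(name): name is "side" or "top" or "wrist"; returns the picture (480x640x3 uint8, blue, green, red); there is no depth.
- viewer.camera_model(name): a dict with "fx", "fy", "cx", "cy" (pixels), "pose" (4x4, takes a point from camera to world coordinates); the wrist camera has in their place "mount" (4x4, takes a point from camera to tool coordinates, whose origin is the TCP and whose axes are the flange's). Camera axes: x right, y up, looking along -z (the intrinsics and any distortion apply to the point x, -y, -z); pixel columns grow to the right and rows downward; lengths in m; the calibration is good to about 2 mm. A picture is of the moment at which its call begins: read the wrist's pose just before it. camera_model takes no time and is no camera call.
- robot.hand_in(): hands the job in, once; it reports no verdict.
The state is a dict: "time": time; "qpos": joint angles; "qvel": joint speeds; "joint_efforts": joint torques, N m; "tool_pos": TCP position; "tool_rot": TCP orientation; "contact_force": force on the tool from outside, world axes, zero at the start; "torque": the same for the moment, N m; "opening": finger opening in m.
Only numpy, scipy, OpenCV 4.12 (cv2) and the standard library are available. Lean on these libraries where they do the work, as an engineer would, in place of code of your own. Each camera call takes 0.05 s, during which the arm holds its last target. There are 200 camera calls.

## Working session

There is one attempt and no reset: what is moved stays moved. The work goes in short steps, Python scripts to look and compute and a shell command to move; the robot and the scene stay as the last step left them, time stands still between calls to the robot, and variables do not carry over. Pictures are saved under pics/ and viewed, about 8 in all and at most 12, crops included, and the job is handed in when it is done.

```bash
mkdir -p pics; python3 - <<'E'
from cell import robot, viewer
import cv2,numpy as np
for n in("top","side"):
    cv2.imwrite(f"pics/{n}0.png",viewer.read_camera(n)); m=viewer.camera_model(n); print(n,{k:(np.round(v,4).tolist()) for k,v in m.items()})
print(np.round(viewer.camera_model("wrist")["mount"],4).tolist())
print(robot.observe(),robot.tcp_to_tips)
E
```

```text
top {'fx': 466.5058, 'fy': 466.5058, 'cx': 323.62, 'cy': 240.2823, 'pose': [[-0.0007, 0.9965, -0.0831, 0.4306], [-0.9997, -0.0029, -0.026, -0.0189], [-0.0262, 0.0831, 0.9962, 1.2445], [0.0, 0.0, 0.0, 1.0]]}
side {'fx': 450.8494, 'fy': 450.8494, 'cx': 320.907, 'cy': 245.9437, 'pose': [[0.8206, 0.3228, -0.4715, 0.0944], [-0.5714, 0.4571, -0.6815, -0.6796], [-0.0044, 0.8288, 0.5596, 0.5947], [0.0, 0.0, 0.0, 1.0]]}
[[-0.0009, 0.9529, 0.3033, 0.0817], [1.0, 0.0011, -0.0005, -0.0005], [-0.0008, 0.3033, -0.9529, 0.0213], [0.0, 0.0, 0.0, 1.0]]
{'time': 0.1, 'qpos': array([ 1.04999560e+00,  3.42616226e-01,  1.52491220e+00, -3.12961849e-05,
        1.27543175e+00, -1.46029315e-01]), 'qvel': array([-0.00133669, -0.00119356, -0.00322417, -0.00022194, -0.0001405 ,
       -0.00174364]), 'joint_efforts': array([ 5.18627203e-04, -4.32007778e+01, -2.44691348e+01,  7.18602701e-02,
        5.26497304e-02, -3.89400998e-05]), 'tool_pos': array([0.19211408, 0.48844832, 0.40413666]), 'tool_rot': array([-3.14023533e+00, -1.69379598e-04,  2.76683026e+00]), 'contact_force': array([-0.18162398,  0.49008811, -0.39520545]), 'torque': array([-0.03797034,  0.00043224,  0.0404546 ]), 'opening': 0.09201624631988176} 0.178
```

View pics/top0.png

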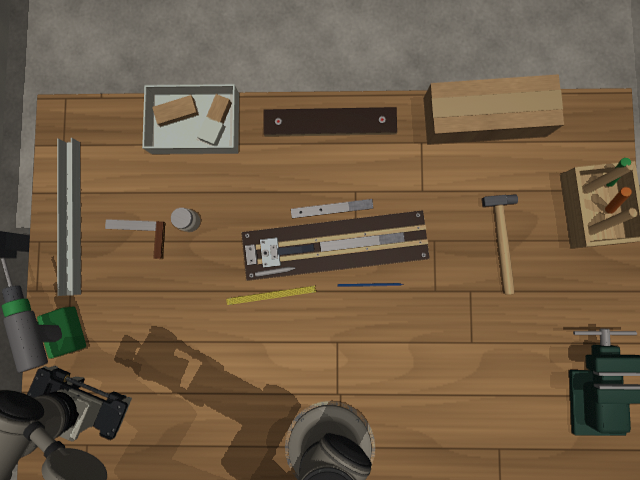

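View pics/side0.png

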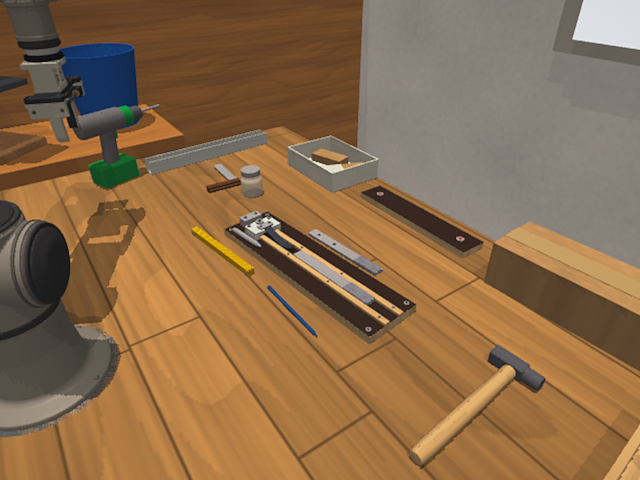

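The top view shows the jig at px (243..428, 211..279), with the feed running to the left (world +y) and the taped end at about (390,239). I'll enlarge both views.

```bash
python3 - <<'E'
import cv2
a=cv2.imread("pics/top0.png")[200:290,236:436]; cv2.imwrite("pics/topc.png",cv2.resize(a,None,fx=4,fy=4,interpolation=cv2.INTER_CUBIC))
a=cv2.imread("pics/side0.png")[200:350,220:420]; cv2.imwrite("pics/sidec.png",cv2.resize(a,None,fx=4,fy=4,interpolation=cv2.INTER_CUBIC))
E
```

```text
(no output)
```

View pics/topc.png

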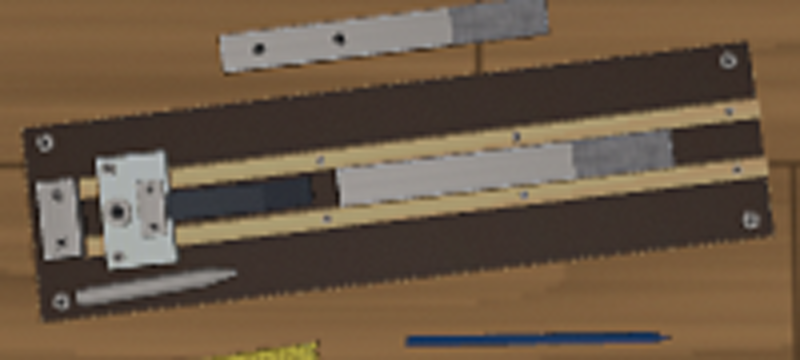

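View pics/sidec.png

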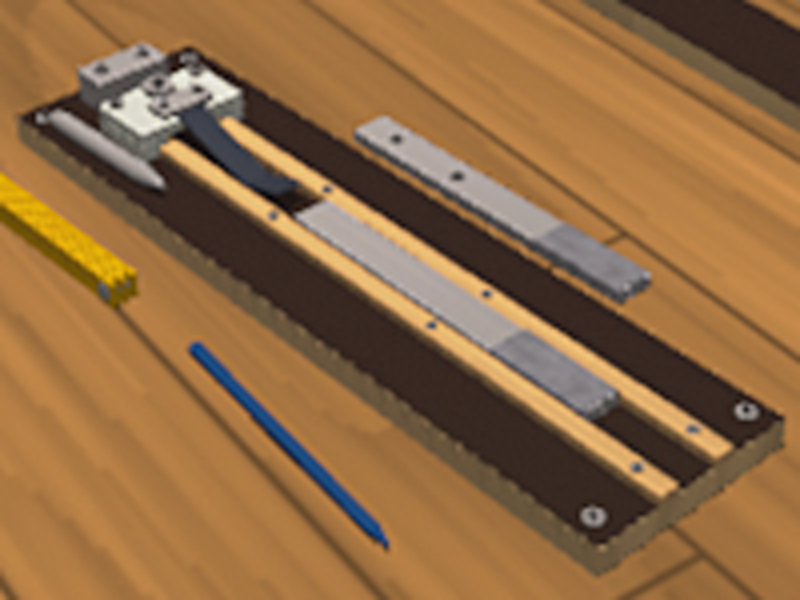

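Top crop: bar nose at (338,188), tape boundary (574,162), rear end (672,149), bush (120,212), jig corners (24,129), (748,42), (773,232), (44,320). Side crop: nose top edge (311,210), rear top edge (606,401), bush (158,83), corners (20,117), (785,422), (600,550), (190,48).

```bash
cat > h.py <<'E'
import numpy as np
from cell import robot,viewer
def proj(m,P,pose=None):
    T=np.array(m["pose"]) if pose is None else pose
    p=(np.atleast_2d(P)-T[:3,3])@T[:3,:3]
    return np.c_[m["cx"]+m["fx"]*p[:,0]/-p[:,2], m["cy"]-m["fy"]*p[:,1]/-p[:,2]]
E
python3 - <<'E'
from h import *
from scipy.optimize import least_squares
T,S=viewer.camera_model("top"),viewer.camera_model("side")
t=lambda a:(np.array(a)+.5)/4-.5+[236,200]; s=lambda a:(np.array(a)+.5)/4-.5+[220,200]
pts={"nose":((338,188),(311,210)),"rear":((672,149),(606,401)),"tapeb":((574,162),(507,340)),"bush":((120,212),(158,83)),
"c1":((24,129),(190,48)),"c2":((748,42),(785,422)),"c3":((773,232),(600,550)),"c4":((44,320),(20,117))}
W={}
for k,(a,b) in pts.items():
    r=least_squares(lambda P:np.r_[proj(T,P)[0]-t(a),proj(S,P)[0]-s(b)],[.4,0,0]); W[k]=r.x; print(k,np.round(r.x*1000,1),np.round(r.fun,1))
J={"c1":(155,65,18),"c2":(-330,65,18),"c3":(-330,-65,18),"c4":(155,-65,18),"bush":(94,0,42)}
# order: which side is +y ; feed=+Y world => jig +y = -X world (near robot)
J={"c1":(155,-65,18),"c2":(-330,-65,18),"c3":(-330,65,18),"c4":(155,65,18),"bush":(94,0,42)}
def w(q,P):
    c,s_=np.cos(q[3]),np.sin(q[3]); P=np.array(P)/1e3
    return q[:3]+P@np.array([[c,s_,0],[-s_,c,0],[0,0,1]])
K=list(J)
def f(q):
    return np.concatenate([np.r_[proj(T,w(q,J[k]))[0]-t(pts[k][0]),proj(S,w(q,J[k]))[0]-s(pts[k][1])] for k in K])
r=least_squares(f,[.45,0,0,1.6]);q=r.x;print("jig",np.round(q,4),np.degrees(q[3]),np.round(r.fun,1))
c,s_=np.cos(q[3]),np.sin(q[3])
for k in("nose","tapeb","rear"):
    d=W[k]-q[:3]; print(k,np.round(1000*np.array([d[0]*c+d[1]*s_,-d[0]*s_+d[1]*c,d[2]]),1))
print("stop",w(q,(120,0,18)))
np.save("jig.npy",q)
E
```

```text
nose [516.1  21.8  27.1] [ 0.1 -0.2 -0.2  0. ]
rear [ 542.2 -196.8   30.3] [ 0.5 -0.8 -0.7  0.1]
tapeb [ 533.1 -132.6   29.3] [ 0.3 -0.4 -0.4  0. ]
bush [499.  162.3  46.2] [-0.   0.1  0.1 -0. ]
c1 [556.1 230.5  19.4] [ 0.  -0.1 -0.1  0. ]
c2 [ 612.3 -248.3   18.8] [ 0.1 -0.1 -0.1  0. ]
c3 [ 486.5 -262.    18.4] [-0.   0.1  0.  -0. ]
c4 [430.2 215.3  20.1] [ 0.1 -0.2 -0.2  0. ]
jig [5.1120e-01 7.1300e-02 1.0000e-03 1.6865e+00] 96.62950530010725 [-0.8 -0.7  0.1 -0.4  0.3 -0.7  0.8 -0.2  0.8  0.7  0.   0.9 -0.8  0.4
 -1.2  0.2 -0.8 -0.4  0.2  0.5]
nose [-49.7   0.9  26.2]
tapeb [-205.1    1.8   28.3]
rear [-2.699e+02  1.000e-01  2.930e+01]
stop [0.49734862 0.19052085 0.01896373]
```

The jig fit is consistent: nose at jig x ≈ -50, bar 220 mm long, bar top about 26 mm. It still has about 170 mm to travel. I'll close the fingers, with the jaw axis along the channel, and press at bar x ≈ -82, which is world (0.539, -0.169).

```bash
python3 -m creep '[[[30,-28,0,0,0,5.6],[30,-28,0,0,0,5.6],[30,-28,0,0,0,5.6],[30,-28,0,0,0,5.6],[30,-28,0,0,0,5.6]]]' 1 20
python3 -m creep '[[[16,-38,-4,0,0,0],[16,-38,-4,0,0,0],[16,-38,-4,0,0,0],[16,-38,-4,0,0,0],[16,-38,-4,0,0,0]]]'
```

```text
time: 0.52
tool_pos: [0.337, 0.3509, 0.402]
tool_rot: [-3.139, -0.005, -3.008]
contact_force: [-0.1, 0.1, 1.0]
opening: 0.0632
time: 0.93
tool_pos: [0.4183, 0.16, 0.3814]
tool_rot: [-3.14, -0.004, -3.0]
contact_force: [0.4, -0.0, -0.3]
opening: 0.0297
```

```bash
python3 -m creep '[[[12,-33,-8,0,0,-1.5],[12,-33,-8,0,0,0],[12,-33,-8,0,0,0],[12,-33,-8,0,0,0],[12,-33,-8,0,0,0]]]'
python3 -m creep '[[[12,-33,-14,0,0,0],[12,-33,-14,0,0,0],[12,-33,-14,0,0,0],[12,-33,-14,0,0,0],[12,-33,-14,0,0,0]]]'
python3 -m creep '[[[0,0,0,0,0,0],[0,0,0,0,0,0]]]'
```

```text
time: 1.35
tool_pos: [0.4796, -0.015, 0.3398]
tool_rot: [-3.14, -0.003, -3.029]
contact_force: [0.3, 0.4, 0.2]
opening: 0.0011
time: 1.77
tool_pos: [0.5407, -0.1895, 0.2665]
tool_rot: [-3.141, -0.002, -3.031]
contact_force: [1.1, 1.0, 0.1]
opening: 0.0004
time: 1.93
tool_pos: [0.5411, -0.196, 0.2617]
tool_rot: [3.141, -0.006, -3.037]
contact_force: [-0.6, 1.6, 0.2]
opening: 0.0007
```

```bash
python3 -m creep '[[[-1,13,-11,0,0,0.3],[-1,12,-11,0,0,0.3],[0,0,0,0,0,0],[0,0,0,0,0,0]]]'
python3 - <<'E'
from h import *
import cv2
from scipy.spatial.transform import Rotation as R
o=robot.observe(); im=viewer.read_camera("wrist"); m=viewer.camera_model("wrist")
T=np.eye(4);T[:3,:3]=R.from_euler("xyz",o["tool_rot"]).as_matrix();T[:3,3]=o["tool_pos"]
C=T@np.array(m["mount"])
q=np.load("jig.npy")
c,s=np.cos(q[3]),np.sin(q[3])
w=lambda P:q[:3]+(np.array(P)/1e3)@np.array([[c,s,0],[-s,c,0],[0,0,1]])
for k,P in {"rear+":(-270,12.5,26),"rear-":(-270,-12.5,26),"tb+":(-205,12.5,26.6),"tb-":(-205,-12.5,26.6)}.items(): print(k,proj(m,w(P),C).round())
tip=T[:3,3]+T[:3,:3]@[0,0,.178]; print("tip",tip,proj(m,tip,C)); print(o["tool_pos"],o["contact_force"])
d=tip-q[:3];print("tip in jig",d[0]*c+d[1]*s,-d[0]*s+d[1]*c)
cv2.imwrite("pics/w1.png",im)
E
```

```text
time: 2.27
tool_pos: [0.5382, -0.1694, 0.2391]
tool_rot: [3.14, -0.008, -3.028]
contact_force: [0.7, -0.2, 0.7]
opening: 0.0004
rear+ [[272. 257.]]
rear- [[274. 294.]]
tb+ [[380. 257.]]
tb- [[378. 295.]]
tip [ 0.53683222 -0.1693521   0.06106341] [[318.88404522 298.12566368]]
[ 0.53820537 -0.1694122   0.2390581 ] [ 0.66559906 -0.16914804  0.74416202]
tip in jig -0.24202496738317894 0.002327275501378994
```

View pics/w1.png

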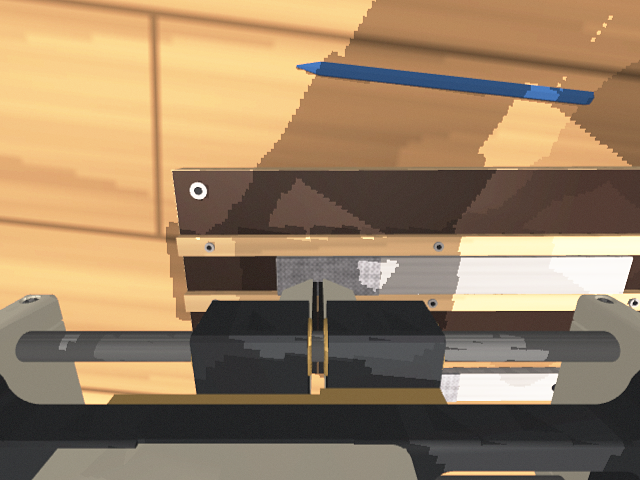

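The wrist view shows the tape and bar between rows 256 and 294 and the rear edge at column 277. The prediction was 257/294 and 273, so they agree within about 2 mm. The tips are over the tape, so I'll shift 2 mm and descend.

```bash
python3 -m creep '[[[2,0,-12,0,0.3,0],[0,0,-11,0,0,0],[0,0,0,0,0,0],[0,0,0,0,0,0]]]'
python3 -m creep '[[[0,0,-3,0,0,0],[0,0,0,0,0,0],[0,0,0,0,0,0]]]'
python3 -m creep '[[[0,0,-2,0,0,0],[0,0,-2,0,0,0]]]'
```

```text
time: 2.65
tool_pos: [0.541, -0.1694, 0.2162]
tool_rot: [-3.141, -0.01, -3.027]
contact_force: [0.4, 0.0, -0.9]
opening: 0.0006
time: 2.9
tool_pos: [0.541, -0.1699, 0.2128]
tool_rot: [-3.141, -0.01, -3.027]
contact_force: [-0.4, -0.4, 0.1]
opening: 0.0004
time: 3.07
tool_pos: [0.5412, -0.1702, 0.2092]
tool_rot: [-3.141, -0.009, -3.028]
contact_force: [-0.1, -0.6, 0.1]
opening: 0.0003
```

```bash
python3 -m creep '[[[0,0,-2,0,0,0],[0,0,-1,0,0,0]]]'
python3 -m creep '[[[0,0,-1,0,0,0],[0,0,-1,0,0,0]]]'
python3 -m creep '[[[0,0,-1,0,0,0],[0,0,-1,0,0,0]]]'
```

```text
time: 3.23
tool_pos: [0.5412, -0.1702, 0.2059]
tool_rot: [-3.14, -0.009, -3.028]
contact_force: [-0.2, -0.5, 0.3]
opening: 0.0006
time: 3.4
tool_pos: [0.5415, -0.1703, 0.2048]
tool_rot: [-3.14, -0.007, -3.028]
contact_force: [-2.4, 1.8, 16.4]
opening: 0.0002
time: 3.57
tool_pos: [0.5416, -0.1704, 0.2048]
tool_rot: [-3.139, -0.007, -3.027]
contact_force: [-4.3, 0.4, 9.5]
opening: 0.0004
```

Contact is at tip z = 0.0268, and a 1 mm command per row gives about 10–16 N. Now a test slide.

```bash
python3 -m creep '[[[-0.7,6,-1.4,0,0,0],[-0.7,6,-1.4,0,0,0],[-0.7,6,-1.4,0,0,0]]]'
```

```text
time: 3.82
tool_pos: [0.5394, -0.1549, 0.2048]
tool_rot: [-3.132, -0.004, -3.027]
contact_force: [-4.3, -3.0, 11.3]
opening: 0.0006
```

```bash
python3 -m creep '[[[-0.5,4,-1.4,0,0,0],[-0.5,4,-1.4,0,0,0]]]'
```

```text
time: 3.98
tool_pos: [0.5383, -0.1478, 0.2048]
tool_rot: [-3.128, -0.003, -3.027]
contact_force: [-4.7, -3.2, 10.0]
opening: 0.0002
```

```bash
python3 -m creep '[[[-0.7,4,-1.9,0.2,0,0],[-0.7,4,-1.9,0.2,0,0],[-0.7,4,-1.9,0.2,0,0]]]'
python3 -m creep '[[[-0.7,4,-1.9,0.2,0,0],[-0.7,4,-1.9,0.2,0,0],[-0.7,4,-1.9,0.2,0,0]]]'
```

```text
time: 4.23
tool_pos: [0.5363, -0.1381, 0.2048]
tool_rot: [-3.13, 0.002, -3.025]
contact_force: [-5.3, -5.4, 14.1]
opening: 0.0005
time: 4.48
tool_pos: [0.5344, -0.1293, 0.2048]
tool_rot: [-3.131, 0.007, -3.023]
contact_force: [-5.6, -6.1, 13.6]
opening: 0.001
```

```bash
python3 -m creep '[[[-0.7,5,-2.2,0.3,0.4,0],[-0.7,5,-2.2,0.3,0.4,0],[-0.7,5,-2.2,0.3,0.4,0]]]'
python3 - <<'E'
from h import *
import cv2
a=viewer.read_camera("top")[200:290,236:436]; cv2.imwrite("pics/topd.png",cv2.resize(a,None,fx=4,fy=4,interpolation=cv2.INTER_CUBIC))
E
```

```text
time: 4.73
tool_pos: [0.5349, -0.119, 0.2048]
tool_rot: [-3.135, 0.002, -3.023]
contact_force: [0.2, -8.7, 10.8]
opening: 0.0007
```

View pics/topd.png

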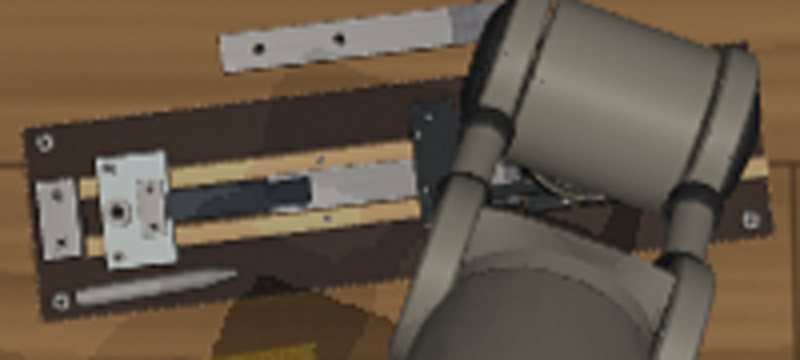

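The nose is under the toe (top crop column ≈ 270) and moved about 45 mm against 51 mm of hand travel, so there was little slip. I'll press harder.

```bash
python3 -m creep '[[[-0.5,3,-3,0.2,0.1,0],[-0.6,4,-3,0.2,0.1,0],[-0.6,4,-3,0.2,0.1,0]]]'
python3 -m creep '[[[-0.6,5,-3,0.2,0.1,0],[-0.6,5,-3,0.2,0.1,0],[-0.6,5,-3,0.2,0.1,0]]]'
```

```text
time: 5.03
tool_pos: [0.5342, -0.1145, 0.2047]
tool_rot: [-3.128, 0.004, -3.019]
contact_force: [-8.6, -8.6, 22.3]
opening: 0.0001
time: 5.28
tool_pos: [0.5327, -0.1052, 0.2047]
tool_rot: [-3.125, 0.006, -3.017]
contact_force: [-8.3, -8.3, 24.3]
opening: 0.0006
```

```bash
python3 -m creep '[[[-0.8,7,-2.6,0.4,0.4,0],[-0.8,7,-2.6,0.4,0.4,0],[-0.8,7,-2.6,0.4,0.4,-0.1],[-0.8,7,-2.6,0.4,0.4,-0.1]]]'
python3 -m creep '[[[-0.8,7,-2.6,0.4,0.4,-0.1],[-0.8,7,-2.6,0.4,0.4,-0.1],[-0.8,7,-2.6,0.4,0.4,-0.1],[-0.8,7,-2.6,0.4,0.4,-0.1]]]'
```

```text
time: 5.62
tool_pos: [0.5318, -0.083, 0.2048]
tool_rot: [-3.139, -0.004, -3.02]
contact_force: [-5.5, -7.6, 18.1]
opening: 0.0
time: 5.95
tool_pos: [0.5311, -0.0598, 0.2047]
tool_rot: [3.128, -0.015, -3.026]
contact_force: [-5.7, -7.7, 18.4]
opening: 0.0008
```

```bash
python3 -m creep '[[[-1.2,7,-2.6,0,0.1,0],[-1.2,7,-2.6,0,0,0],[-1.2,7,-2.6,0,0,0],[-1.2,7,-2.6,0,0,0]]]'
python3 -m creep '[[[-1.2,7,-2.6,0.2,0.2,0],[-1.2,7,-2.6,0.2,0.2,0],[-1.2,7,-2.6,0.2,0.2,0],[-1.2,7,-2.6,0.2,0.2,0]]]'
python3 - <<'E'
from h import *
import cv2
a=viewer.read_camera("top")[200:290,236:436]; b=viewer.read_camera("side")[200:300,220:420]
cv2.imwrite("pics/e.png",cv2.resize(np.vstack([a,b]),None,fx=3,fy=3,interpolation=cv2.INTER_CUBIC))
E
```

```text
time: 6.28
tool_pos: [0.5273, -0.0366, 0.2047]
tool_rot: [-3.141, -0.009, -3.023]
contact_force: [-7.8, -7.7, 22.7]
opening: 0.0007
time: 6.62
tool_pos: [0.5244, -0.0128, 0.2047]
tool_rot: [3.14, -0.008, -3.02]
contact_force: [-5.6, -7.8, 21.5]
opening: 0.0005
```

View pics/e.png

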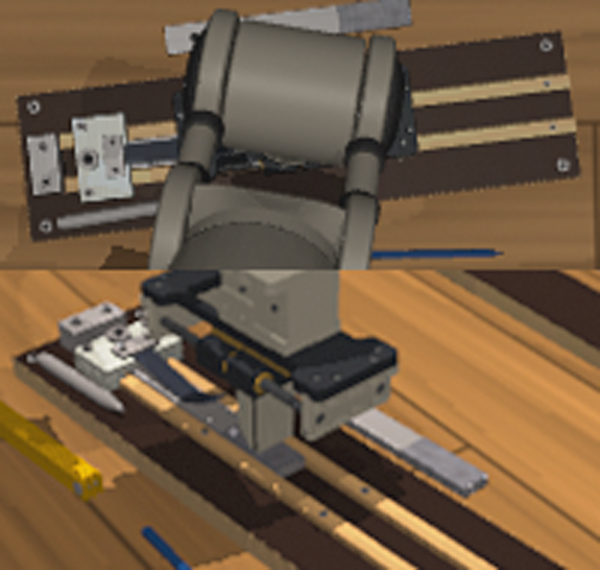

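```bash
python3 - <<'E'
from h import *
q=np.load("jig.npy");c,s=np.cos(q[3]),np.sin(q[3]);m=viewer.camera_model("side")
for x in range(-130,-90,5):
    P=[q[:3]+np.array([x*c-y*s,x*s+y*c,26.6])/1e3 for y in(12.5,0,-12.5)]
    p=proj(m,P); print(x,np.round((p-[220,200])*3+[0,270]).tolist())
E
```

```text
-130 [[291.0, 482.0], [305.0, 474.0], [318.0, 467.0]]
-125 [[287.0, 478.0], [300.0, 471.0], [313.0, 464.0]]
-120 [[282.0, 475.0], [295.0, 468.0], [309.0, 461.0]]
-115 [[277.0, 472.0], [291.0, 465.0], [304.0, 458.0]]
-110 [[273.0, 469.0], [286.0, 462.0], [299.0, 455.0]]
-105 [[268.0, 466.0], [282.0, 459.0], [295.0, 452.0]]
-100 [[264.0, 462.0], [277.0, 455.0], [290.0, 449.0]]
-95 [[259.0, 459.0], [272.0, 452.0], [286.0, 446.0]]
```

The rear edge is at jig x ≈ -115, so the nose is at ≈ 105, about 15 mm short of the stop. The fingers are at -85, still clear of the toe.

```bash
python3 -m creep '[[[-0.8,6,-2.6,0.2,0.3,0],[-0.8,6,-2.6,0.2,0.3,0],[-0.8,6,-2.6,0.2,0.3,0]]]'
python3 -m creep '[[[-0.5,5,-2.6,0.2,0.2,0]]]'
python3 -m creep '[[[-0.5,4,-2.6,0.2,0.2,0]]]'
```

```text
time: 6.97
tool_pos: [0.5235, 0.0028, 0.2047]
tool_rot: [3.136, -0.014, -3.019]
contact_force: [-6.8, -9.3, 22.7]
opening: 0.0002
time: 7.05
tool_pos: [0.5239, 0.0063, 0.2047]
tool_rot: [3.137, -0.013, -3.017]
contact_force: [-2.8, -13.7, 18.9]
opening: 0.0003
time: 7.13
tool_pos: [0.5243, 0.0086, 0.2047]
tool_rot: [3.138, -0.012, -3.016]
contact_force: [-4.5, -14.5, 19.4]
opening: 0.0004
```

Forward force jumped to about 14 N, so the nose has met the stop. One firm press to make sure, then straight up and look.

```bash
python3 -m creep '[[[-0.3,2.5,-3.5,0,0,0],[-0.3,2.5,-3.5,0,0,0]]]'
python3 -m creep '[[[0,0,3,0,0,0],[0,0,10,0,0,0],[0,0,30,0,0,0],[0,-10,35,0,0,0],[0,-20,30,0,0,0]]]'
python3 -m creep '[[[-20,-30,10,0,0,0],[-20,-33,10,0,0,0],[-15,-33,10,0,0,0],[-15,-33,10,0,0,0],[-15,-33,10,0,0,0]]]'
python3 -m creep '[[[-15,-33,10,0,0,0],[-15,-33,10,0,0,0],[0,0,0,0,0,0],[0,0,0,0,0,0],[0,0,0,0,0,0]]]'
python3 - <<'E'
from h import *
import cv2
A=viewer.read_camera("top");B=viewer.read_camera("side")
cv2.imwrite("pics/top_f.png",A);cv2.imwrite("pics/side_f.png",B)
r=lambda a:cv2.resize(a,None,fx=3,fy=3,interpolation=cv2.INTER_CUBIC)
cv2.imwrite("pics/f.png",r(np.vstack([A[195:290,236:436],B[200:300,220:420]])))
E
```

```text
time: 7.3
tool_pos: [0.5239, 0.0103, 0.2046]
tool_rot: [-3.137, -0.009, -3.013]
contact_force: [-13.1, -12.9, 36.8]
opening: 0.0005
time: 7.72
tool_pos: [0.5213, -0.0185, 0.3136]
tool_rot: [-3.14, -0.02, -3.01]
contact_force: [0.5, -1.2, -0.1]
opening: 0.0008
time: 8.13
tool_pos: [0.4356, -0.1823, 0.3737]
tool_rot: [-3.135, -0.006, -3.001]
contact_force: [2.0, -0.6, 0.7]
opening: 0.0004
time: 8.55
tool_pos: [0.4007, -0.2565, 0.3991]
tool_rot: [-3.129, -0.001, -3.01]
contact_force: [0.3, -1.5, 0.5]
opening: 0.0006
```

View pics/f.png

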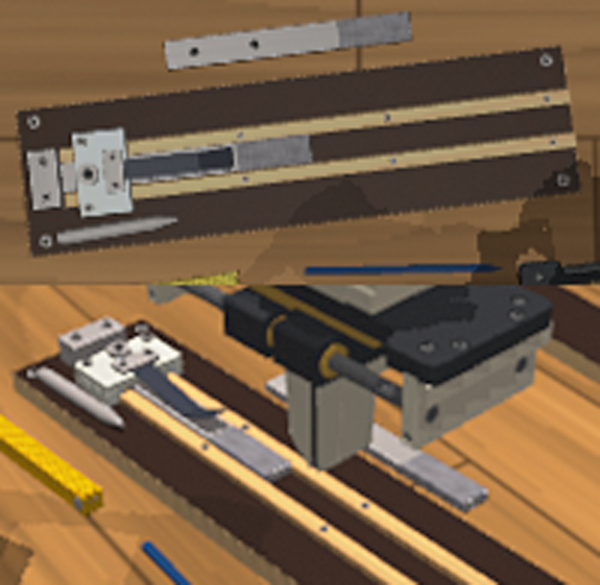

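Home-looking: the bar's rear edge in the side view gives jig x ≈ -100, and the steel reaches the stop. To check the gap more closely I'll bring the wrist camera over the stop.

```bash
python3 -m creep '[[[11,35,0,0,0,0],[11,35,0,0,0,0],[11,35,0,0,0,0],[11,35,0,0,0,0],[11,35,0,0,0,0]]]'
python3 -m creep '[[[12,36,-8,0,0,0],[12,36,-8,0,0,0],[12,36,-8,0,0,0],[12,36,-8,0,0,0],[12,36,-8,0,0,0]]]'
python3 -m creep '[[[12,15,-12,0,0,0],[12,10,-12,0,0,0],[0,0,-10,0,0,0],[0,0,0,0,0,0],[0,0,0,0,0,0]]]'
cat > w.py <<'E'
from h import *
import cv2,sys
from scipy.spatial.transform import Rotation as R
o=robot.observe(); im=viewer.read_camera("wrist"); m=viewer.camera_model("wrist")
T=np.eye(4);T[:3,:3]=R.from_euler("xyz",o["tool_rot"]).as_matrix();T[:3,3]=o["tool_pos"]
C=T@np.array(m["mount"]);q=np.load("jig.npy");c,s=np.cos(q[3]),np.sin(q[3])
w=lambda P:q[:3]+(np.array(P)/1e3)@np.array([[c,s,0],[-s,c,0],[0,0,1]])
for P in [(120,0,26),(105,0,26),(105,0,37),(94,0,42),(120,0,40),(-100,0,26.6)]: print(P,proj(m,w(P),C).round(1))
u,v=proj(m,w((112,0,26)),C)[0].astype(int)
u=np.clip(u,80,560);v=np.clip(v,60,420)
cv2.imwrite(sys.argv[1],cv2.resize(im[v-60:v+60,u-80:u+80],None,fx=5,fy=5,interpolation=cv2.INTER_CUBIC)); print("crop origin",u-80,v-60)
E
python3 w.py pics/w2.png
```

```text
time: 9.07
tool_pos: [0.4572, -0.0741, 0.3965]
tool_rot: [-3.131, -0.005, -3.01]
contact_force: [0.6, -0.0, 0.6]
opening: 0.0004
time: 9.48
tool_pos: [0.5164, 0.1221, 0.3556]
tool_rot: [-3.132, -0.004, -2.998]
contact_force: [1.5, -1.0, 1.0]
opening: 0.0004
time: 9.9
tool_pos: [0.5378, 0.1641, 0.3154]
tool_rot: [-3.135, -0.011, -2.977]
contact_force: [0.0, -0.7, 0.6]
opening: 0.0007
(120, 0, 26) [[361.5 197. ]]
(105, 0, 26) [[342.8 196. ]]
(105, 0, 37) [[343.8 198.5]]
(94, 0, 42) [[329.7 198.9]]
(120, 0, 40) [[363.7 200.1]]
(-100, 0, 26.6) [[ 85.6 183.5]]
crop origin 271 136
```

View pics/w2.png

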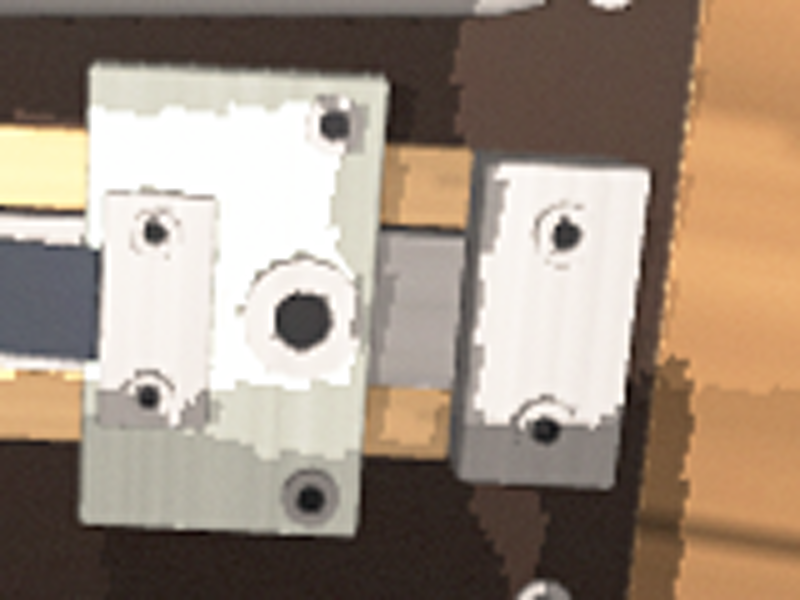

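The bar's steel runs right up to the stop face in the crop (column ≈ 462), with no dark gap at about 6 px/mm. The hand is clear, with the tips about 137 mm above the bench, so I'm handing in.

```bash
python3 -c "
from cell import robot
print(robot.hand_in()); o=robot.observe(); print(o['time'],o['contact_force'])"
```

```text
the job is handed in; nothing more can be done
None
the job is handed in; nothing more can be done
```

The bar is fed in and home against the end stop, and the job is handed in. No verdict was reported. I pressed the closed fingertips on the tape and slid the bar about 170 mm along the channel, under the leaf spring and the bush plate.

**Force:** Once the nose was under the spring, downward force was about 18–24 N while sliding. It reached 37 N during one last firm press after the bar met the stop. At the stop the push-back force rose to about 14 N.

**Last checks:**
- The close wrist picture shows steel right up to the stop face with no gap.
- The side view puts the bar's rear end at jig x ≈ -100 mm, which matches home.
- The leaf lies on top of the bar, and the bystanders seen in the last crops (drilled bar, punch, pencil, rule) look where they were.
- I did not re-measure the hammer, try square or jar after the start. The arm stayed away from the hammer and try square, and passed the jar well above its height.
- The hand finished clear, with the tips about 137 mm above the bench and the force reading near zero, at about 10 s.

**Disagreements:**
- The bar lagged the hand by about 5 mm early on, when the pressing force was around 11–14 N. I then pressed harder.
- The first two-view heights of the tape points came out 2–3 mm high. Contact at about 27 mm confirmed the heights given in the text.

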